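Clamp the last edge strip onto a small cradled panel

TASK

Stand the loose wooden edge strip across the open end of the small panel that lies in the ratchet clamp, between panel and sprung pad and in line with the panel's sides, and let go of it. Then pump the clamp's trigger, never shoving the jaw by hand, until the strip is pressed fully home on the panel and the pad's springs are pushed in about half way; they must never bottom out, or the thin rails crush. Disturb nothing else, and finish still squeezing the trigger in, so that the pressure stays on while I drive the pins.

Things in the scene. Friction and masses are not known exactly. Their poses are not given: they have to be found in the camera images.
- clamp: One-hand ratchet bar clamp, black plastic with toothed steel bar, lying loose on its side (0.7 kg, 310 mm along the bar, 220 mm across, 37 mm high). Origin: on the table under the housing, on the bar's line; z up. y runs along the bar (19 mm wide about x=0, tail end near y=+0.10). Handle points to -x, jaws to +x (tips at x=98 mm): near jaw on the housing, far jaw at the bar's -y end
- near_pad (a point): Middle of the near jaw's fixed rubber pad face (clamp x=68, y=-29, z=16 mm); it faces -y. Both pads are 46 mm wide in x and 28 mm high
- clamp_pinch (a point): Where to pinch handle and trigger together from above, closing along the clamp's y: clamp x=-75, y=15.5, z=18 mm, axes as the clamp's; midway between the handle's back (+y side, table to z=32 mm) and the outer face of the grey trigger (z=6 to 28 mm) when it is fully squeezed. Width over both: 58 mm released, 38 mm squeezed. Free table all round
- clamp_trigger (a joint): Grey trigger lever on the handle's -y side, rad: 0 released, 0.21 fully squeezed. Its spring pushes 3 to 6 N at the pinch; a tight jaw adds up to 8 N. Each full squeeze draws the far jaw in 5 to 6.5 mm; when let right out, the ratchet keeps it in 5 mm teeth (up to 1.5 mm back). Only a nearly full squeeze catches a new tooth. The ratchet cannot be undone
- clamp_jaw: Far jaw with the bar: its frame is the clamp's, shifted along +y by the distance the jaw has closed (0 to 15 mm at the start, 55 at most). It slides in as the trigger is pumped
- clamp_pad (a joint): How far the far jaw's rubber-faced pad is pushed in on its two springs, m: 0 out, 0.016 bottomed. 1 N to start, then 1.3 N per mm. A full squeeze of the trigger once the pad is on the work adds about 5 mm
- pad_face (a point): Middle of the far jaw's sprung pad's rubber face, 16 mm above the table; it faces the near pad along the clamp's +y, 111 to 126 mm from it at the start, in line with it
- panel: Small cradled painting panel, plain wood, face down, loose (0.14 kg) between the jaws: 60 mm in x, 80 in y, 24 high. Origin: middle of its underside, z up. Thin board with edge rails on three sides; the -y end, facing the far pad, is open: side rails and board end flush at y=-40 mm. Near pad 1 to 5 mm from its +y end; 26 to 45 mm between open end and far pad at the start
- strip: The panel's fourth edge: a plain straight wooden strip 60 mm long (x), 14 mm thick (y), 24 mm high (z), loose (0.05 kg), standing on the table to the right of the clamp. Origin: middle of its underside. Either way round fits. Fully home its middle is 47 mm from the panel's origin, towards -y
- bottle_primer: small round white bottle with a black label band, 52 mm across, 120 mm tall, standing; a bystander. Origin: under its middle
Not all that is in view belongs to the job. Of the things like the strip, leave any that is green, pink or red; of the rest the larger one is meant.

How it is judged:
By the outcome, as a careful person would: the job done as asked, in the order asked, and still so for the second after the job is handed in, while the arm keeps its last pose, push and grip.
It also fails if it takes over 48 s, if anything falls off the work surface, if the arm or the gripper's body presses on something with over 40 N, if the wrist force passes 120 N, or if a joint passes its speed limit or range.

ROBOT

A 7-joint arm with a two-finger parallel gripper is mounted at the origin on a cart in front of the work surface, level with it; the furniture and walls round the work are solid. World frame = base frame: x ahead of the robot, y to its left, z up, the work surface at z = 0. Lengths are in m, angles in rad, forces in N, time in s.
With the tool pointing down it reaches from about 0.425 to 0.875 m from the base axis. Payload 9.9 kg.
Tool frame: the origin (TCP) lies on the centre line of the jaws, within the pads' length; the fingertips stand 8 mm ahead of it and the grasp point (between the pads) lies 11 mm behind it; z points along the fingers, y is the line along which they close (so a half turn about z gives the same grasp; the last joint's range is limited). The gripper opens to 85 mm and grips with 20 to 120 N. Pads are 22 mm wide; open, the fingers measure 114 mm over their backs; the gripper's body (76 mm by 85 mm) begins 54 mm behind the grasp point. The pads swing forward as they close: fully open they stand 13 mm farther back than shut.
Start: joints at [-1.24, 0.576, 0.025, 1.437, -0.015, 1.129, -0.057], TCP at [0.272, 0.618, 0.239] pointing down, gripper open.
Joint ranges: [-2.76, 2.76], [-0.34, 2.15], [-1.52, 1.57], [0.19, 2.46], [-1.09, 4.23], [0.17, 1.99], [-2.82, 2.82]. Speed limits (rad/s): [2.22, 2.22, 3.01, 3.01, 3.14, 3.14, 3.14].

INTERFACE

Orientations are given as a rotation vector (axis times angle).
In Python, from bench import ctrl, solve_ik, capture, get_calibration, sign_off, nets, status gives the robot as it stands. The module is installed in compiled form; this text tells all that it offers. Calls block until the motion is done:
- ctrl.move_to(position, orientation): joint-space move of the TCP to a pose.
- ctrl.movel(position, attitude=None, feed=0.15): straight line of the TCP; attitude=None keeps the orientation; feed is the mean speed in m/s.
- ctrl.movej(angles): joint-space move.
- ctrl.grip(opening, grip_force=None): opening from 0.0 (shut) to 1.0 (fully open); grip_force is the grip in N (None keeps the last); returns when the fingers have stopped.
- ctrl.sleep(seconds).
- solve_ik(position, orientation): joint angles nearest the present ones, or None.
- capture(name): name is "side" or "top" or "wrist"; returns the picture (400x640x3 uint8, red, green, blue); there is no depth.
- get_calibration(name): a dict with "fx", "fy", "cx", "cy" (pixels), "camera_from_world" (4x4, takes a point from world to camera coordinates). Camera axes: x right, y up, looking along -z (the intrinsics and any distortion apply to the point x, -y, -z); pixel columns grow to the right and rows downward; lengths in m; the calibration is good to about 2 mm. The wrist camera is an equidistant fisheye: a pixel r from the principal point sees the ray r / f radians off the axis. A picture is of the moment at which its call begins: read the wrist's pose just before it. get_calibration takes no time and is no camera call; for the wrist camera it gives the pose at the moment of the call.
A pose or a line that the arm cannot do raises ctrl.MotionError and nothing moves.
- sign_off(): hands the job in; it is judged then, once.
Trained networks look in the newest picture that a camera, given by its name, has taken for a name from the list of things; names that differ only in an ending like _2 or _b are one class to them, and where a whole thing is asked for, a point or a joint stands for the part that bears it (a point fixed in the world has none). Each returns a list of dicts, best first, with "confidence" (0 to 1); they miss things now and then, are a little off and sometimes report something else, mostly with a low value. They report only what shows in the picture. A call takes as long as a camera call. They do not tell look-alikes from the thing itself.
- nets.look_for(query, camera): "centre" ([column, row] in pixels, amid what is visible of it).
- nets.masks_of(query, camera): "region" (400x640 bool, what is visible of it) and "centre" ([column, row] in pixels, amid what is visible of it).
- nets.tip_of(query, camera): "centre" ([column, row] in pixels: a listed point, or the origin of a listed thing).
Readings, each from a call of its own:
- status.read_time(): time.
- status.read_joints(): joint angles.
- status.read_joint_vel(): joint speeds.
- status.read_joint_torque(): joint torques, N m.
- status.read_ee_pos(): TCP position.
- status.read_tool_rot(): TCP orientation.
- status.read_ft_force(): force on the tool from outside, world axes, zero at the start.
- status.read_moment(): the same for the moment, N m.
- status.read_gripper_width(): opening from 0.0 (shut) to 1.0 (fully open).
- status.read_gripper_force(): force on a finger pad.
Only numpy, scipy, OpenCV 4.12 (cv2) and the standard library are available. Lean on these libraries where they do the work, as an engineer would, in place of code of your own. Each camera call takes 0.05 s, during which the arm holds its last target. There are 200 camera calls.

## Working session

There is one attempt and no reset: what is moved stays moved. The work goes in short steps, each a Python script; the robot and the scene stay as the last script left them, time stands still between calls to the robot, and variables do not carry over. Pictures are saved under pics/ and viewed, at most 10 in all, crops included, and the job is handed in when it is done.

```bash
mkdir -p pics; ls; python3 - <<'E'
from bench import *
import cv2,numpy as np
for c in ("side","top"):
    im=capture(c); cv2.imwrite(f"pics/{c}0.png",im[:,:,::-1])
    k=get_calibration(c); print(c,{a:(np.round(b,3).tolist()) for a,b in k.items()})
    for q in ("strip","panel","clamp","near_pad","pad_face","clamp_pinch","bottle_primer"):
        print(q,[(np.round(d["centre"],1).tolist(),round(d["confidence"],2)) for d in nets.tip_of(q,c)])
print(status.read_time())
E
```

```text
pics
side {'fx': 387.559, 'fy': 387.559, 'cx': 316.441, 'cy': 198.904, 'camera_from_world': [[1.0, -0.018, -0.006, -0.571], [0.015, 0.568, 0.823, 0.014], [-0.011, -0.823, 0.568, -0.991], [0.0, 0.0, 0.0, 1.0]]}
strip [([235.5, 278.1], 0.94), ([329.8, 319.6], 0.92), ([279.3, 325.1], 0.84), ([297.6, 286.9], 0.77), ([283.5, 259.8], 0.55)]
panel [([328.3, 194.1], 0.78)]
clamp [([305.8, 177.1], 0.84)]
near_pad [([330.2, 177.9], 0.71)]
pad_face [([330.9, 204.6], 0.56)]
clamp_pinch [([274.8, 168.2], 0.58)]
bottle_primer [([369.8, 258.4], 0.59)]
top {'fx': 443.982, 'fy': 443.982, 'cx': 323.148, 'cy': 197.961, 'camera_from_world': [[0.01, -1.0, 0.007, -0.118], [0.999, 0.011, 0.046, -0.547], [-0.046, 0.006, 0.999, -0.98], [0.0, 0.0, 0.0, 1.0]]}
strip [([416.4, 207.8], 0.69), ([453.7, 219.7], 0.65), ([450.8, 184.7], 0.57), ([389.1, 215.2], 0.46)]
panel [([278.8, 175.5], 0.84)]
clamp [([243.1, 198.5], 0.85)]
near_pad [([260.4, 172.7], 0.86)]
pad_face [([312.2, 179.3], 0.43)]
clamp_pinch [([235.2, 237.3], 0.84)]
bottle_primer [([386.4, 144.5], 0.8), ([314.8, 178.5], 0.23)]
0.8
```

```bash
python3 -c "
import cv2
a=cv2.imread('pics/top0.png')[120:270,180:480]; cv2.imwrite('pics/top0c.png',cv2.resize(a,(800,400),interpolation=cv2.INTER_CUBIC))
a=cv2.imread('pics/side0.png')[140:350,210:410]; cv2.imwrite('pics/side0c.png',cv2.resize(a,(570,600),interpolation=cv2.INTER_CUBIC))"
```

```text
(no output)
```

View pics/top0c.png

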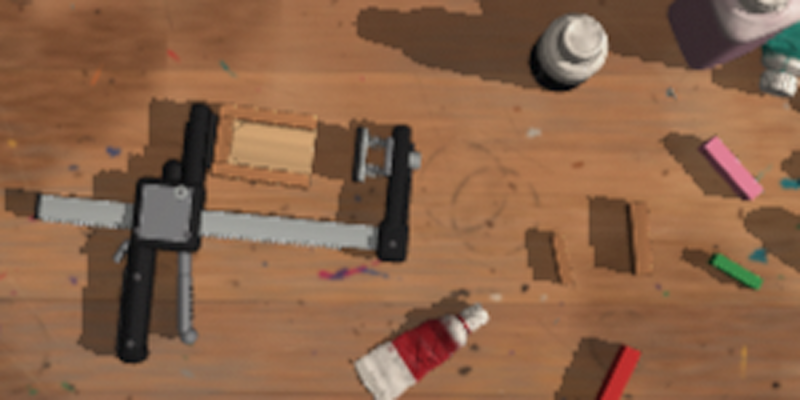

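View pics/side0c.png

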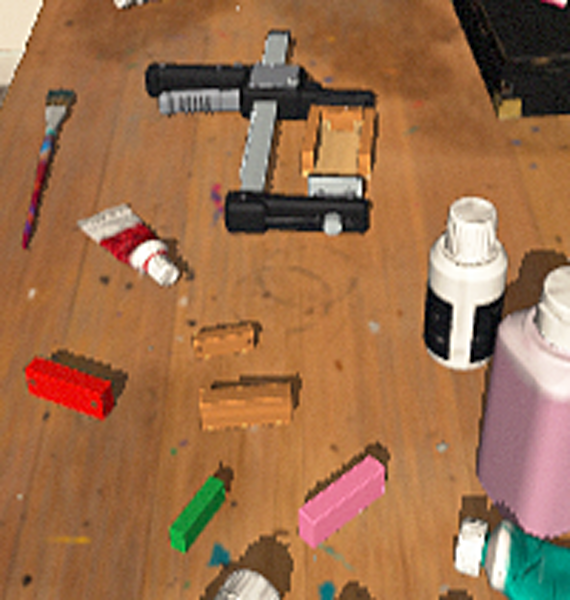

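Wood-like candidates (top px): larger plain wood strip (418,209), smaller wood (390,216), pink (453,183), green (456,222), red (411,260). The larger wooden strip is the target. The clamp lies nearly along world −y, with its jaws towards +x.

```bash
cat > h.py <<'E'
from bench import *
import cv2,numpy as np
from scipy.optimize import least_squares
from scipy.spatial.transform import Rotation as Ro
def proj(cam,P,k=None):
    k=k or get_calibration(cam); P=np.atleast_2d(P)
    T=np.array(k["camera_from_world"]); c=P@T[:3,:3].T+T[:3,3]; v=np.c_[c[:,0],-c[:,1],-c[:,2]]
    if cam=="wrist":
        r=np.hypot(v[:,0],v[:,1]); s=np.arctan2(r,v[:,2])/np.maximum(r,1e-9)
    else: s=1/v[:,2]
    return np.c_[k["cx"]+k["fx"]*v[:,0]*s,k["cy"]+k["fy"]*v[:,1]*s]
def onplane(cam,px,z,k=None):
    k=k or get_calibration(cam); a=(np.array(px)-[k["cx"],k["cy"]])/[k["fx"],k["fy"]]
    if cam=="wrist":
        t=np.hypot(*a); d=np.r_[a*np.sin(t)/max(t,1e-9),np.cos(t)]
    else: d=np.r_[a,1]
    d=d*[1,-1,-1]; T=np.array(k["camera_from_world"]); R=T[:3,:3]; o=-R.T@T[:3,3]; w=R.T@d
    return o+w*(z-o[2])/w[2]
def down(yaw): # tool z down, tool y along world direction rotated by yaw from +y
    return (Ro.from_euler('z',yaw)*Ro.from_matrix([[-1,0,0],[0,1,0],[0,0,-1]])).as_rotvec()
def save(c,n,im=None):
    im=capture(c) if im is None else im; cv2.imwrite(f"pics/{n}.png",im[:,:,::-1]); return im
E
python3 - <<'E'
from h import *
pts={"strip":([416.4,207.8],[297.6,286.9],0),"panel":([278.8,175.5],[328.3,194.1],0),"clamp":([243.1,198.5],[305.8,177.1],0),
"near":([260.4,172.7],[330.2,177.9],.016),"pad":([312.2,179.3],[330.9,204.6],.016),"pinch":([235.2,237.3],[274.8,168.2],.018)}
for n,(t,s,z) in pts.items(): print(n,onplane("top",t,z).round(4),onplane("side",s,z).round(4))
print(Ro.from_rotvec(status.read_tool_rot()).as_matrix().round(3),status.read_time())
k=get_calibration("wrist");T=k["camera_from_world"];print(k["fx"],k["cx"],k["cy"],-(T[:3,:3].T@T[:3,3]),status.read_ee_pos())
E
```

```text
strip [ 0.5291 -0.3235  0.    ] [ 0.5297 -0.3281  0.    ]
panel [ 0.5991 -0.0108  0.    ] [ 0.6006 -0.018   0.    ]
clamp [0.546  0.0692 0.    ] [0.5431 0.0661 0.    ]
near [0.6034 0.0289 0.016 ] [0.6076 0.0341 0.016 ]
pad [ 0.5899 -0.087   0.016 ] [ 0.6036 -0.0865  0.016 ]
pinch [0.4591 0.0819 0.018 ] [0.459  0.0854 0.018 ]
[[-0.915  0.403  0.   ]
 [ 0.403  0.915  0.   ]
 [-0.     0.    -1.   ]] 0.8
309.70691628693146 317.57859944350594 199.9883113073326 [0.20795783 0.64510696 0.37367849] [0.2720091  0.61778373 0.23930399]
```

```bash
cat > o.py <<'E'
from h import *
import sys
E
python3 - <<'E'
from h import *
def obs(tag,qs):
    k=get_calibration("wrist"); save("wrist",tag)
    np.save(tag+".npy",k["camera_from_world"])
    for q,z in qs:
        for d in nets.tip_of(q,"wrist"): print(q,np.round(d["centre"],1),round(d["confidence"],2),onplane("wrist",d["centre"],z,k).round(4))
ctrl.move_to([0.57,-0.09,0.17],down(np.radians(-94.5))); 
obs("w1",[("panel",0),("clamp",0),("near_pad",.016),("pad_face",.016),("clamp_pinch",.018)])
print(status.read_time())
ctrl.move_to([0.529,-0.325,0.13],down(np.radians(-90))); 
obs("w2",[("strip",0)])
print(status.read_time(),status.read_ft_force())
E
python3 -c "
import cv2
cv2.imwrite('pics/w12.png',cv2.hconcat([cv2.resize(cv2.imread('pics/w%d.png'%i),(400,250),interpolation=cv2.INTER_AREA) for i in (1,2)]))"
```

```text
panel [343.6 106.1] 0.74 [ 0.6021 -0.0147  0.    ]
panel [410.7 309.1] 0.36 [ 0.6739 -0.2564  0.    ]
clamp [270.6  33.2] 0.79 [0.537 0.065 0.   ]
near_pad [343.3  61.8] 0.9 [0.6036 0.0267 0.016 ]
pad_face [340.4 184.5] 0.79 [ 0.593 -0.089  0.016]
clamp_pinch [194.6  25.4] 0.88 [0.4654 0.0815 0.018 ]
3.8167
strip [289.3 277. ] 0.77 [ 0.503  -0.4087  0.    ]
strip [293.1 125.6] 0.76 [ 0.5098 -0.2644  0.    ]
strip [374.1 272.3] 0.73 [ 0.5864 -0.404   0.    ]
strip [312.6 196. ] 0.65 [ 0.5263 -0.3264  0.    ]
strip [183.8 181.1] 0.58 [ 0.406  -0.3119  0.    ]
4.875 [ 0.73861685  0.75945392 -0.19297795]
```

View pics/w1.png

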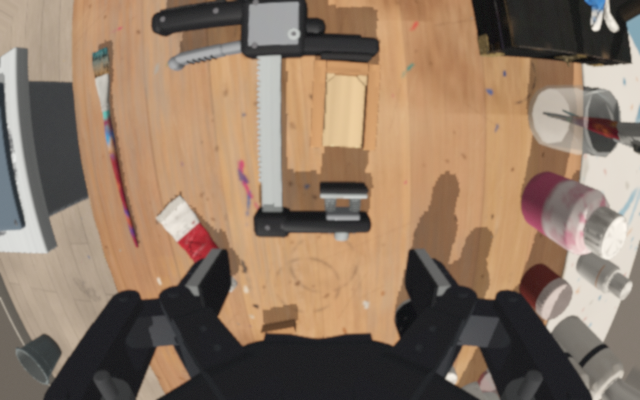

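View pics/w2.png

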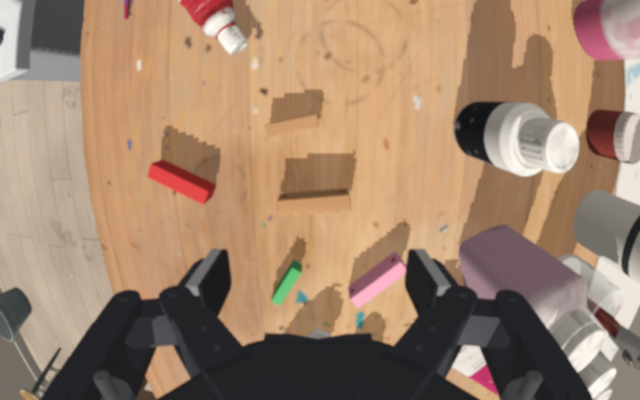

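w1 shows the panel at (346,112) with its open end at row ~150, sprung pad face at row ~185 and clear space between. w2 shows the big wooden strip at (314,198), pink at (378,280), green at (287,283), red at (181,181), and the small wooden strip at (293,123).

```bash
cat >> h.py <<'E'
from scipy.optimize import minimize
def boxfit(cam,mask,dims,p0,k,sc=4):
    """fit (x,y,yaw) of a box standing on z=0 to a silhouette"""
    l,w,h=dims; g=np.linspace(-.5,.5,9); k=dict(k)
    ys,xs=np.nonzero(mask); x0,x1,y0,y1=xs.min()-15,xs.max()+16,ys.min()-15,ys.max()+16
    x0,y0=max(x0,0),max(y0,0)
    m=cv2.resize(mask[y0:y1,x0:x1].astype(np.uint8)*255,None,fx=sc,fy=sc,interpolation=cv2.INTER_LINEAR)/255.
    L=np.array([(a*l,b*w,c*h) for a in g for b in g for c in (0,1) if abs(a)==.5 or abs(b)==.5])
    def cost(p):
        P=L@Ro.from_euler('z',p[2]).as_matrix().T+[p[0],p[1],0]
        q=(proj(cam,P,k)-[x0,y0]+.5)*sc
        hull=cv2.convexHull(q.astype(np.float32)); im=np.zeros(m.shape,np.uint8)
        cv2.fillConvexPoly(im,np.round(hull*16).astype(np.int32),255,cv2.LINE_AA,4)
        r=im/255.; return 1-np.minimum(r,m).sum()/np.maximum(r,m).sum()
    best=None
    for dy in (-.1,0,.1):
        s=np.array(p0)+[0,0,dy]; r=minimize(cost,s,method="Nelder-Mead",options=dict(initial_simplex=[s,s+[.006,0,0],s+[0,.006,0],s+[0,0,.08]],xatol=1e-5,fatol=1e-5,maxiter=300))
        if best is None or r.fun<best.fun: best=r
    return best.x,1-best.fun
E
python3 - <<'E'
from h import *
k=get_calibration("wrist")
for d in nets.masks_of("strip","wrist"):
    c=np.array(d["centre"])
    if abs(c-[314,198]).max()<12:
        print("strip",c,boxfit("wrist",d["region"],(.06,.014,.024),[.527,-.325,0],k))
k2=dict(k);k2["camera_from_world"]=np.load("w1.npy")
for c in ("top","side"):
    capture(c)
    for d in nets.masks_of("panel",c)[:1]:
        print(c,"panel",d["confidence"],d["centre"],boxfit(c,d["region"],(.06,.08,.024),[.60,-.014,-.07],get_calibration(c)))
# manual edges in w1 for panel: threshold-free estimate by plane
for n,px,z in [("railL_far",(319,60),.024),("railR_far",(379,62),.024),("openL",(319,152),.024),("openR",(372,152),.024),("padL",(320,184),.03),("padR",(366,184),.03)]:
    print(n,onplane("wrist",px,z,k2).round(4))
E
python3 -c "
import cv2
a=cv2.imread('pics/w1.png')[20:250,230:400]; cv2.imwrite('pics/w1c.png',cv2.resize(a,None,fx=2.6,fy=2.6,interpolation=cv2.INTER_CUBIC))"
```

```text
strip [315.5 201.1] (array([ 0.52760631, -0.3270009 ,  0.09273154]), np.float64(0.9343899568414366))
top panel 0.6 [278.9, 178.0] (array([ 0.60116208, -0.01284696, -0.12193158]), np.float64(0.946677781814864))
side panel 0.49 [327.3, 191.4] (array([ 0.60516714, -0.00138347, -0.03552112]), np.float64(0.24682693479976647))
railL_far [0.5814 0.0285 0.024 ]
railR_far [0.6351 0.0241 0.024 ]
openL [ 0.5749 -0.0552  0.024 ]
openR [ 0.6235 -0.0585  0.024 ]
padL [ 0.5736 -0.0837  0.03  ]
padR [ 0.6157 -0.0868  0.03  ]
```

View pics/w1c.png

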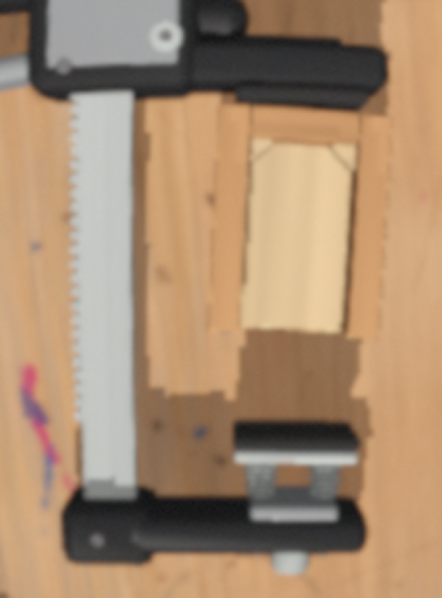

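```bash
python3 - <<'E'
from h import *
k2=dict(get_calibration("wrist"));k2["camera_from_world"]=np.load("w1.npy")
f=lambda x,y,z:onplane("wrist",(230+x/2.6-.5,20+y/2.6-.5),z,k2)
for n,x,y,z in [("OL",210,328,.024),("OR",375,338,.024),("farL",222,105,.024),("farR",388,112,.024),("padL",234,424,.030),("padR",357,428,.030),("padLb",234,463,.030),("nearL",237,100,.002),("bar top L",75,97,.024),("barbotL",84,488,.024),("barR",134,92,.024),("barRb",136,488,.024),("jawL",66,490,.037),("jawR",365,505,.037),("jawRb",362,548,.037),("jawLb",66,560,.037)]:
    print(n,f(x,y,z).round(4))
E
```

```text
OL [ 0.5675 -0.0488  0.024 ]
OR [ 0.6252 -0.0563  0.024 ]
farL [0.5777 0.0289 0.024 ]
farR [0.6348 0.0236 0.024 ]
padL [ 0.5733 -0.0824  0.03  ]
padR [ 0.6165 -0.087   0.03  ]
padLb [ 0.5722 -0.0965  0.03  ]
nearL [0.5835 0.0342 0.002 ]
bar top L [0.5274 0.0372 0.024 ]
barbotL [ 0.5163 -0.1034  0.024 ]
barR [0.548  0.0365 0.024 ]
barRb [ 0.5356 -0.1049  0.024 ]
jawL [ 0.5125 -0.0998  0.037 ]
jawR [ 0.6174 -0.1134  0.037 ]
jawRb [ 0.6159 -0.1297  0.037 ]
jawLb [ 0.5087 -0.1263  0.037 ]
```

```bash
python3 - <<'E'
from h import *
ys=-np.pi/2+.093; yp=-np.pi/2-.126
s=[.5275,-.3267]; g=[.595,-.0635]
ctrl.movel([*s,.06],down(ys),feed=.25)
ctrl.movel([*s,.016],feed=.12)
ctrl.grip(0.0,30); print("w",status.read_gripper_width(),status.read_gripper_force(),status.read_ft_force().round(1))
ctrl.movel([*s,.09],feed=.25)
ctrl.move_to([*g,.09],down(yp))
k=get_calibration("wrist"); save("wrist","w3"); np.save("w3.npy",k["camera_from_world"])
for q in ("strip","panel"):
    for d in nets.tip_of(q,"wrist")[:3]: print(q,np.round(d["centre"],1),round(d["confidence"],2),onplane("wrist",d["centre"],.074 if q=="strip" else 0,k).round(4))
print(status.read_time(),status.read_ee_pos(),status.read_gripper_width())
E
```

```text
w 0.6876852925876783 31.430736780166626 [-0.7  1.8  5.8]
strip [315.2 245.3] 0.91 [ 0.5941 -0.0643  0.074 ]
panel [319.2 133.7] 0.86 [ 0.6033 -0.0119  0.    ]
8.1 [ 0.59471771 -0.06577231  0.0900448 ] 0.6895309791155844
```

View pics/w3.png

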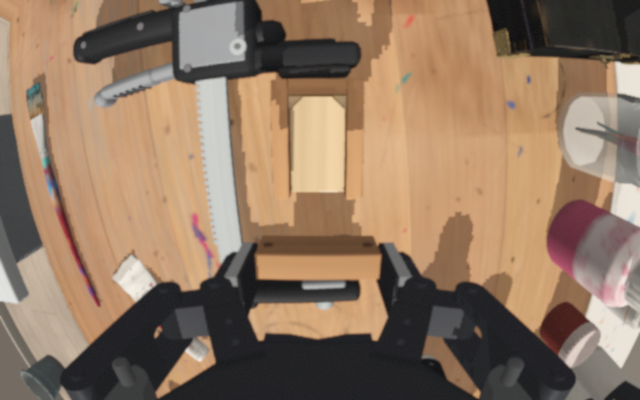

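Strip is held level and square to the panel at (319,255), centred on it (rails at cols 273 and 363). Lower and release.

```bash
python3 - <<'E'
from h import *
g=[.595,-.0635]
ctrl.movel([*g,.04],feed=.2); ctrl.movel([*g,.0165],feed=.06)
print(status.read_ft_force().round(1),status.read_ee_pos())
ctrl.grip(0.80,30); ctrl.movel([*g,.05],feed=.1); print(status.read_ft_force().round(1))
ctrl.movel([*g,.13],feed=.25)
k=get_calibration("wrist"); save("wrist","w4"); np.save("w4.npy",k["camera_from_world"])
for d in nets.masks_of("strip","wrist")[:1]: print("strip",d["centre"],boxfit("wrist",d["region"],(.06,.014,.024),[.595,-.0635,-.126],k))
for d in nets.masks_of("panel","wrist")[:1]: print("panel",d["centre"],boxfit("wrist",d["region"],(.06,.08,.024),[.6014,-.0129,-.126],k))
for q,z in (("near_pad",.016),("pad_face",.016),("clamp_pinch",.018),("clamp",0)):
    for d in nets.tip_of(q,"wrist")[:1]: print(q,round(d["confidence"],2),onplane("wrist",d["centre"],z,k).round(4))
print(status.read_time())
E
```

```text
[-1.4  1.6  7.7] [ 0.59524657 -0.06340074  0.01681364]
[ 0.1  0.1 -0. ]
strip [318.7, 199.0] (array([ 0.59635747, -0.0638109 , -0.11990892]), np.float64(0.9291116433009527))
panel [314.0, 132.6] (array([ 0.60162657, -0.01279747, -0.1227062 ]), np.float64(0.9465340465149791))
near_pad 0.63 [0.6031 0.0281 0.016 ]
pad_face 0.93 [ 0.5945 -0.0893  0.016 ]
clamp_pinch 0.87 [0.466  0.0831 0.018 ]
clamp 0.77 [0.5399 0.0651 0.    ]
10.6
```

View pics/w4.png

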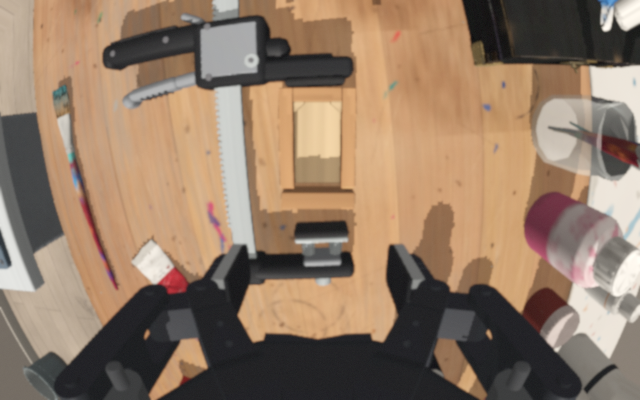

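Strip stands in line at (318,198), a few mm off the panel, pad face at row ~228; the panel is undisturbed. Now the pinch.

```bash
cat >> h.py <<'E'
YC=-.083; O=np.array([.5395,.064]); YT=YC-np.pi
def pos(w,z=.016): # keep +y finger on the handle's back (local y=34.5) at opening w mm
    l=np.array([-.075,.0345-w/2000]); c,s=np.cos(YC),np.sin(YC)
    return [*(O+[c*l[0]-s*l[1],s*l[0]+c*l[1]]),z]
def squeeze(ws=(54,47),last=38,force=25,grip_to=0.0):
    for w in ws: ctrl.movel(pos(w),feed=.1); ctrl.grip(w/86,force)
    ctrl.movel(pos(last),feed=.1); ctrl.grip(grip_to,force)
def release(ws=(45,53,62)):
    for w in ws: ctrl.grip(w/86,25); ctrl.movel(pos(w if w<60 else 60),feed=.1)
def look(n,nm=True):
    """jaw measurement with the wrist camera"""
    k=get_calibration("wrist"); save("wrist",n); np.save(n+".npy",k["camera_from_world"])
    for q,z in (("strip",0),("panel",0),("near_pad",.016),("pad_face",.016),("clamp_pinch",.018)):
        for d in nets.tip_of(q,"wrist")[:2 if q=="strip" else 1]: print(q,np.round(d["centre"],1),round(d["confidence"],2),onplane("wrist",d["centre"],z,k).round(4))
E
python3 - <<'E'
from h import *
for y in (YT,YC):
    q=solve_ik(pos(58),down(y)); print(None if q is None else q.round(2) if hasattr(q,'round') else q)
q=solve_ik(pos(58),down(YT))
y=YT if q is not None else YC
ctrl.move_to(pos(58,.10),down(y)); ctrl.grip(.95,25)
ctrl.movel(pos(58),feed=.15); print("down",status.read_time(),status.read_ft_force().round(1))
ctrl.grip(61/86,25); print("near",status.read_gripper_width(),status.read_gripper_force(),status.read_ft_force().round(1),status.read_time())
squeeze(); print("sq",status.read_gripper_width(),status.read_gripper_force(),status.read_ft_force().round(1),status.read_time())
look("w5"); save("top","t5")
print(status.read_time())
E
```

```text
[-0.69  0.76  0.68  2.21 -1.02  0.53 -0.86]
[-0.28  0.63  0.03  2.19 -0.06  0.32  1.28]
down 12.775 [-0.4 -0.1  0.6]
near 0.7109287042052936 1.2235907767899334 [ 0.6 -3.8  1.2] 13.1167
sq 0.4430871539352717 24.012319455941906 [-0.9  5.6 13. ] 14.5833
strip [549.8  15. ] 0.91 [ 0.597  -0.0631  0.    ]
pad_face [585.5  21.4] 0.86 [ 0.5931 -0.0797  0.016 ]
clamp_pinch [316.6 264.5] 0.83 [0.4666 0.0871 0.018 ]
14.9333
```

View pics/w5.png

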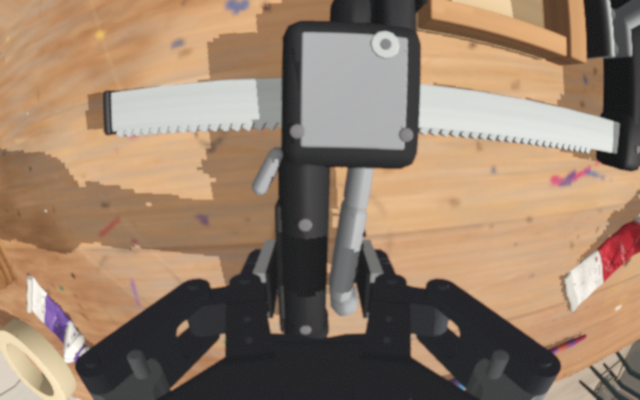

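Squeeze took: trigger shut against the handle, strip and panel at top right (500,30); the bar's tail (dark cap at col 105, row 112) gives a clean jaw reading. Pump on, reading the tail.

```bash
sed -i 's/z=.016): # keep/z=.019): # keep/' h.py; cat >> h.py <<'E'
def toclamp(P):
    c,s=np.cos(YC),np.sin(YC); d=np.array(P[:2])-O; return np.array([c*d[0]+s*d[1],-s*d[0]+c*d[1]])*1000
def tail(im,k):
    """clamp-frame (nominal) y of bar tail end and of the housing's tail side, mm"""
    g=im.astype(float).mean(2); out=[]
    # sample brightness along clamp lines
    ys=np.arange(.03,.18,.0005)
    def line(x,z):
        c,s=np.cos(YC),np.sin(YC); P=np.c_[O[0]+c*x-s*ys,O[1]+s*x+c*ys,np.full(len(ys),z)]
        p=proj("wrist",P,k).astype(np.float32); return cv2.remap(g.astype(np.float32),p[:,0],p[:,1],cv2.INTER_LINEAR).ravel() if 0 else cv2.remap(g.astype(np.float32),p[:,:1].copy(),p[:,1:].copy(),cv2.INTER_LINEAR).ravel()
    v=np.median([line(x,.022) for x in (-.003,0,.003)],0)
    return ys*1000,v
E
python3 - <<'E'
from h import *
k=dict(get_calibration("wrist")); k["camera_from_world"]=np.load("w5.npy")
im=cv2.imread("pics/w5.png")[:,:,::-1]; y,v=tail(im,k)
print([(a,int(b)) for a,b in zip(y,v)][::2][:110:2]); 
sel=(y>80)&(y<140); print([(float(a),int(b)) for a,b in zip(y[sel],v[sel])][::2])
for n,p,z in (("tail",(105,113),.02),("jaw corner",(598,152),.037),("jaw/bar",(620,122),.022),("housingL",(283,60),.037)): print(n,toclamp(onplane("wrist",p,z,k)))
E
```

```text
[(np.float64(30.0), 32), (np.float64(32.0), 132), (np.float64(34.0), 149), (np.float64(36.00000000000001), 148), (np.float64(38.00000000000001), 148), (np.float64(40.00000000000001), 148), (np.float64(42.00000000000001), 204), (np.float64(44.000000000000014), 215), (np.float64(46.000000000000014), 214), (np.float64(48.000000000000014), 214), (np.float64(50.000000000000014), 213), (np.float64(52.00000000000002), 214), (np.float64(54.00000000000002), 213), (np.float64(56.00000000000002), 213), (np.float64(58.00000000000002), 213), (np.float64(60.00000000000003), 213), (np.float64(62.00000000000003), 212), (np.float64(64.00000000000003), 212), (np.float64(66.00000000000003), 212), (np.float64(68.00000000000003), 212), (np.float64(70.00000000000003), 212), (np.float64(72.00000000000004), 212), (np.float64(74.00000000000004), 211), (np.float64(76.00000000000004), 211), (np.float64(78.00000000000004), 211), (np.float64(80.00000000000004), 211), (np.float64(82.00000000000004), 211), (np.float64(84.00000000000004), 211), (np.float64(86.00000000000004), 210), (np.float64(88.00000000000006), 2
[... 2013 characters left out ...]
0000000007, 87), (120.00000000000009, 64), (121.00000000000009, 66), (122.00000000000009, 97), (123.00000000000009, 112), (124.00000000000009, 114), (125.00000000000009, 114), (126.00000000000009, 115), (127.00000000000009, 115), (128.00000000000009, 115), (129.00000000000009, 116), (130.00000000000009, 117), (131.00000000000009, 117), (132.00000000000009, 118), (133.00000000000009, 124), (134.00000000000009, 147), (135.00000000000009, 167), (136.00000000000009, 171), (137.00000000000009, 173), (138.00000000000009, 173), (139.00000000000009, 173)]
tail [  2.91575934 121.69956702]
jaw corner [ -10.99721226 -126.41130984]
jaw/bar [   8.61712698 -167.16060237]
housingL [15.90889806 29.0625673 ]
```

```bash
cat >> h.py <<'E'
def edge(n):
    k=get_calibration("wrist"); im=save("wrist",n); np.save(n+".npy",k["camera_from_world"]); y,v=tail(im,k)
    i=np.nonzero((y>60)&(v<150))[0][0]; return y[i-1]+.5*(v[i-1]-150)/(v[i-1]-v[i])
E
python3 - <<'E'
from h import *
for i in (6,7,8):
    release(); r=edge(f"r{i}"); f=status.read_ft_force().round(1)
    squeeze(); print(i,"rel",r.round(2),f,"sq",edge(f"w{i}").round(2),status.read_gripper_width(),status.read_ft_force().round(1),status.read_time())
look("w8b"); save("top","t8")
print(status.read_time())
E
```

```text
6 rel 115.7 [-0.7  1.  -0.2] sq 121.7 0.44058220472254356 [-1.5  6.2 11.4] 18.0167
7 rel 120.25 [-0.3 -0.4 -0.2] sq 126.34 0.43642809049073084 [-1.1  6.  12.1] 21.1
8 rel 125.07 [-0.  -0.1  0. ] sq 130.89 0.4342905526793954 [-0.7  6.2 11.7] 24.1833
strip [538.4  11. ] 0.81 [ 0.5991 -0.0567  0.    ]
pad_face [561.4   8.8] 0.64 [ 0.5979 -0.0621  0.016 ]
clamp_pinch [318.4 255.2] 0.69 [0.4702 0.0857 0.018 ]
24.5333
```

View pics/w8b.png

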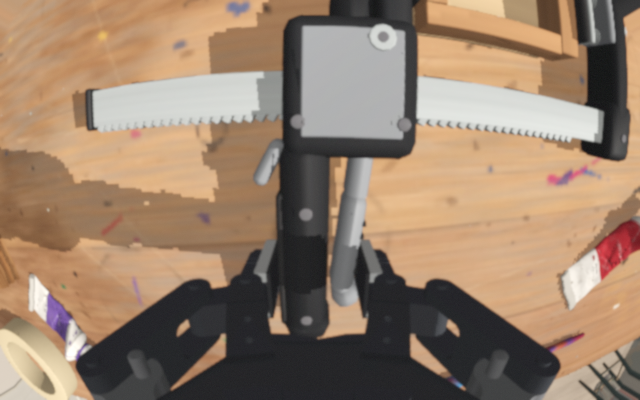

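Jaw advances ~5 mm a pump; the sprung pad (col ~590) is now about to meet the strip (col ~575). One more squeeze, then compare the frames.

```bash
python3 - <<'E'
from h import *
release(); r=edge("r9")
for w in (54,47):
    ctrl.movel(pos(w),feed=.1); ctrl.grip(w/86,25); print(w,status.read_gripper_force())
ctrl.movel(pos(38),feed=.1); ctrl.grip(0.,25)
print("rel",r.round(2),"sq",edge("w9").round(2),status.read_gripper_width(),status.read_ft_force().round(1),status.read_time())
ims=[cv2.resize(cv2.imread(f"pics/w{i}.png")[0:160,490:640],None,fx=1.75*1.0,fy=1.75,interpolation=cv2.INTER_CUBIC) for i in (5,6,7,8,9)]
ims.append(cv2.resize(cv2.imread("pics/r9.png")[0:160,490:640],None,fx=1.75,fy=1.75,interpolation=cv2.INTER_CUBIC))
m=cv2.vconcat([cv2.hconcat(ims[:3]),cv2.hconcat(ims[3:])]); print(m.shape); cv2.imwrite("pics/m9.png",m)
E
```

```text
54 5.050147566726082
47 8.87540191411972
rel 130.45 sq 135.77 0.43375745281159384 [-1.3  6.4 12.9] 27.6167
(560, 786, 3)
```

View pics/m9.png

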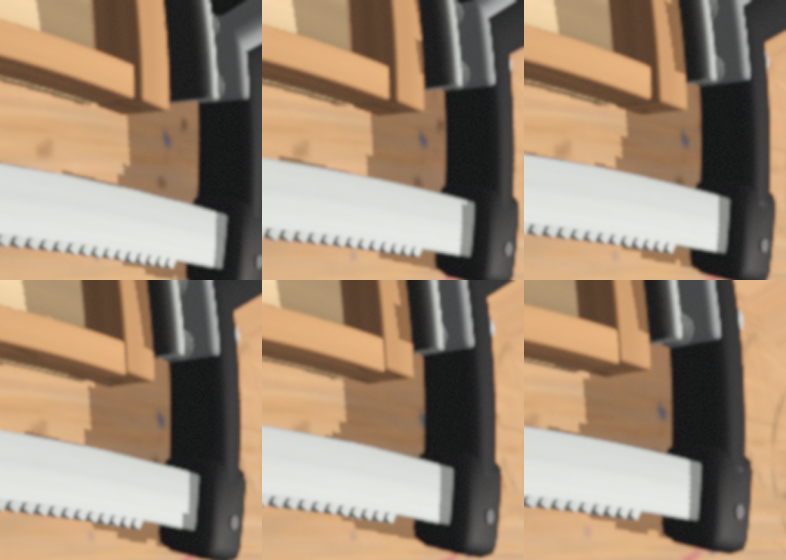

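```bash
python3 - <<'E'
from h import *
seq=["w5","w6","w7","w8","w9"]; K0=dict(get_calibration("wrist"))
ks=[];ims=[]
for n in seq:
    k=dict(K0);k["camera_from_world"]=np.load(n+".npy");ks.append(k);ims.append(cv2.imread(f"pics/{n}.png")[:,:,::-1])
M=lambda x,y:(490+x/1.75,y/1.75)
# rectify each frame: resample top-down local plane at height z -> displacement = shift in mm*4 px
c,s=np.cos(YC),np.sin(YC)
def rect(i,z,x0,x1,y0,y1,r=4):
    xs=np.arange(x0,x1,1/r);ys=np.arange(y0,y1,1/r);X,Y=np.meshgrid(xs/1000,ys/1000)
    P=np.c_[(O[0]+c*X-s*Y).ravel(),(O[1]+s*X+c*Y).ravel(),np.full(X.size,z)]
    p=proj("wrist",P,ks[i]).astype(np.float32).reshape(*X.shape,2)
    return cv2.remap(cv2.cvtColor(ims[i],cv2.COLOR_RGB2GRAY),p[...,0],p[...,1],cv2.INTER_LINEAR)
def track(name,z,pts):  # pts: montage px in each frame col offset-> initial in w7
    lx,ly=toclamp(onplane("wrist",M(*pts),z,ks[2])); h=9
    t=rect(2,z,lx-h,lx+h,ly-h,ly+h); out=[]
    for i in range(5):
        S=rect(i,z,lx-h-5,lx+h+5,ly-h-14,ly+h+14); r=cv2.matchTemplate(S,t,cv2.TM_CCOEFF_NORMED); _,m,_,(a,b)=cv2.minMaxLoc(r)
        out.append((round((a)/4-5,2),round(b/4-14,2),round(m,2)))
    print(name,np.round([lx,ly],1),out)
track("table",0,(684,140)); track("panelcorner",.024,(652,98)); track("stripcorner",.012,(686,108))
track("padcorner",.028,(690,80)); track("pad2",.028,(720,75)); track("pad3",.028,(735,50)); track("barend",.022,(727,215)); track("jawscrew",.037,(765,243)); track("jawboss",.037,(735,265))
for n,k in zip(seq,ks): print(n,(-k["camera_from_world"][:3,:3].T@k["camera_from_world"][:3,3]).round(4))
E
```

```text
table [-197.5  684.6] [(-5.0, -14.0, 1.0), (-5.0, -14.0, 1.0), (-5.0, -14.0, 1.0), (-5.0, -14.0, 1.0), (-5.0, -14.0, 1.0)]
panelcorner [-244.  749.] [(-5.0, -14.0, 1.0), (-5.0, -14.0, 1.0), (-5.0, -14.0, 1.0), (-5.0, -14.0, 1.0), (-5.0, -14.0, 1.0)]
stripcorner [-195.4  603.4] [(-5.0, -14.0, 1.0), (-5.0, -14.0, 1.0), (-5.0, -14.0, 1.0), (-5.0, -14.0, 1.0), (-5.0, -14.0, 1.0)]
padcorner [-179.   503.5] [(-5.0, -14.0, 1.0), (-5.0, -14.0, 1.0), (-5.0, -14.0, 1.0), (-5.0, -14.0, 1.0), (-5.0, -14.0, 1.0)]
pad2 [-150.2  406.9] [(-5.0, -14.0, 1.0), (-5.0, -14.0, 1.0), (-5.0, -14.0, 1.0), (-5.0, -14.0, 1.0), (-5.0, -14.0, 1.0)]
pad3 [-144.6  361.2] [(-5.0, -14.0, 1.0), (-5.0, -14.0, 1.0), (-5.0, -14.0, 1.0), (-5.0, -14.0, 1.0), (-5.0, -14.0, 1.0)]
barend [-101.   444.6] [(-5.0, -14.0, 1.0), (-5.0, -14.0, 1.0), (-5.0, -14.0, 1.0), (-5.0, -14.0, 1.0), (-5.0, -14.0, 1.0)]
jawscrew [-69.6 318.6] [(-5.0, -14.0, 1.0), (-5.0, -14.0, 1.0), (-5.0, -14.0, 1.0), (-5.0, -14.0, 1.0), (-5.0, -14.0, 1.0)]
jawboss [-68.8 375.7] [(-5.0, -14.0, 1.0), (-5.0, -14.0, 1.0), (-5.0, -14.0, 1.0), (-5.0, -14.0, 1.0), (-5.0, -14.0, 1.0)]
w5 [0.5369 0.0804 0.1507]
w6 [0.537  0.0803 0.1537]
w7 [0.537  0.0802 0.1537]
w8 [0.537  0.0802 0.1537]
w9 [0.537  0.0804 0.1538]
```

```bash
cat > tr.py <<'E'
from h import *
K0=dict(get_calibration("wrist")); c,s=np.cos(YC),np.sin(YC)
def load(seq):
    ks=[];ims=[]
    for n in seq:
        k=dict(K0);k["camera_from_world"]=np.load(n+".npy");ks.append(k);ims.append(cv2.imread(f"pics/{n}.png",0))
    return ks,ims
def run(seq,ref,P):
    ks,ims=load(seq)
    def rect(i,z,x0,x1,y0,y1,r=4):
        X,Y=np.meshgrid(np.arange(x0,x1,1/r)/1000,np.arange(y0,y1,1/r)/1000)
        W=np.c_[(O[0]+c*X-s*Y).ravel(),(O[1]+s*X+c*Y).ravel(),np.full(X.size,z)]
        p=proj("wrist",W,ks[i]).astype(np.float32).reshape(*X.shape,2)
        return cv2.remap(ims[i],p[...,0].copy(),p[...,1].copy(),cv2.INTER_LINEAR)
    for name,z,(mx,my) in P:
        lx,ly=toclamp(onplane("wrist",(490+(mx-524)/1.75,my/1.75),z,ks[ref])); h=7
        t=rect(ref,z,lx-h,lx+h,ly-h,ly+h); out=[]
        for i in range(len(seq)):
            S=rect(i,z,lx-h-4,lx+h+4,ly-h-15,ly+h+15); r=cv2.matchTemplate(S,t,cv2.TM_CCOEFF_NORMED); _,m,_,(a,b)=cv2.minMaxLoc(r)
            out.append((a/4-4,b/4-15,round(m,2)))
        print(name,np.round([lx,ly],1),out)
E
python3 - <<'E'
from tr import *
run(["w5","w6","w7","w8","r9","w9"],2,[("table",0,(684,140)),("panelcorner",.024,(652,98)),("stripcorner",.02,(684,104)),("padcorner",.03,(690,80)),("pad2",.03,(718,78)),("pad3",.03,(742,72)),("barend",.022,(727,215)),("jawscrew",.03,(765,243)),("jawleft",.037,(695,200))])
E
```

```text
table [  32.4 -153.1] [(0.0, 0.0, 0.99), (0.0, 0.0, 0.99), (0.0, 0.0, 1.0), (0.25, 2.0, 0.62), (0.25, 2.0, 0.6), (0.25, -4.5, 0.42)]
panelcorner [  37.  -111.4] [(0.0, 0.25, 0.99), (-0.25, 0.25, 0.99), (0.0, 0.0, 1.0), (1.5, 1.25, 0.82), (1.75, 1.0, 0.82), (2.25, 2.75, 0.82)]
stripcorner [  39.8 -131.5] [(-0.5, 2.0, 0.78), (-0.5, 0.5, 0.98), (0.0, 0.0, 1.0), (2.0, 4.5, 0.99), (2.5, 4.75, 0.99), (3.0, 6.75, 0.96)]
padcorner [  45.1 -124.1] [(-4.0, 0.25, 0.72), (-2.25, 0.0, 0.85), (0.0, 0.0, 1.0), (0.5, 3.75, 0.99), (2.0, 3.0, 0.93), (2.25, 6.0, 0.96)]
pad2 [  49.8 -139.6] [(-3.75, -10.5, 1.0), (-0.75, -4.25, 1.0), (0.0, 0.0, 1.0), (0.5, 4.25, 1.0), (1.75, 4.0, 0.99), (2.25, 6.0, 0.99)]
pad3 [  56.  -154.8] [(-4.0, -10.75, 0.99), (-0.75, -4.25, 1.0), (0.0, 0.0, 1.0), (0.5, 4.25, 1.0), (2.25, 4.25, 1.0), (2.0, 9.0, 1.0)]
barend [   6.2 -155.3] [(-4.0, -10.5, 1.0), (-0.5, -4.5, 0.99), (0.0, 0.0, 1.0), (0.75, 4.5, 0.99), (2.25, 4.25, 1.0), (2.25, 9.5, 0.99)]
jawscrew [  -0.6 -171.6] [(-4.0, 8.25, 0.79), (-0.75, -4.5, 0.99), (0.0, 0.0, 1.0), (0.5, 4.5, 0.99), (2.25, 3.75, 0.99), (2.0, 9.25, 0.99)]
jawleft [   7.2 -118.4] [(-3.5, -7.0, 1.0), (-0.75, -3.25, 1.0), (0.0, 0.0, 1.0), (0.75, 3.0, 1.0), (2.0, 0.25, 1.0), (2.0, 7.0, 1.0)]
```

The pad was still unsprung in frame 4. In frame 5 the work stopped with about 3.4 mm of compression, so one more full squeeze should give about 8.4 mm.

```bash
python3 - <<'E'
from h import *
release(); r=edge("r10"); squeeze()
print("rel",r.round(2),"sq",edge("w10").round(2),status.read_gripper_width(),status.read_gripper_force(),status.read_ft_force().round(1),status.read_time())
save("top","t10")
for q,dm,p0 in (("strip",(.06,.014,.024),[.60,-.055,-.1]),("panel",(.06,.08,.024),[.604,-.01,-.1])):
    for d in nets.masks_of(q,"top"): 
        if abs(np.array(d["centre"])-[290,180]).max()<30: print(q,d["centre"],round(d["confidence"],2),boxfit("top",d["region"],dm,p0,get_calibration("top")))
from tr import *
run(["w7","w8","w9","r10","w10"],0,[("stripcorner",.02,(684,104)),("pad2",.03,(718,78)),("pad3",.03,(742,72)),("barend",.022,(727,215)),("jawscrew",.03,(765,243))])
E
```

```text
rel 134.5 sq 140.26 0.430147519865159 24.059388146270066 [-1.9  8.  14.6] 30.7083
strip [297.8, 174.1] 0.45 (array([ 0.60073029, -0.05630922, -0.0531616 ]), np.float64(0.8535834720519705))
panel [277.3, 174.8] 0.76 (array([ 0.60364921, -0.00884233, -0.08163556]), np.float64(0.9350548134100635))
stripcorner [  39.8 -131.5] [(0.0, 0.0, 1.0), (2.0, 4.5, 0.99), (3.0, 6.75, 0.96), (4.0, 6.5, 0.94), (4.0, 6.0, 0.77)]
pad2 [  49.8 -139.6] [(0.0, 0.0, 1.0), (0.5, 4.25, 1.0), (2.25, 6.0, 0.99), (4.0, 6.0, 0.99), (4.0, 6.25, 0.97)]
pad3 [  56.  -154.8] [(0.0, 0.0, 1.0), (0.5, 4.25, 1.0), (2.0, 9.0, 1.0), (4.0, 8.5, 0.99), (3.5, 13.5, 1.0)]
barend [   6.2 -155.3] [(0.0, 0.0, 1.0), (0.75, 4.5, 0.99), (2.25, 9.5, 0.99), (4.0, 8.25, 0.99), (3.75, 13.75, 1.0)]
jawscrew [  -0.6 -171.6] [(0.0, 0.0, 1.0), (0.5, 4.5, 0.99), (2.0, 9.25, 0.99), (4.0, 7.75, 0.98), (3.75, 13.5, 0.99)]
```

```bash
python3 -c "
from bench import *
print(sign_off(),status.read_time())"
```

```text
the job is handed in; nothing more can be done
the job is handed in; nothing more can be done
```

The strip is pressed home on the panel, the pad's springs are in about 7.8 of 16 mm, and the trigger is still held fully squeezed; handed in at about 31 s, verdict not shown.

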